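# Lock a shoe last into the lasting jack

## Task

Stand the wooden shoe last sole down on the rubber bed of the lasting jack, lengthwise between the two stops with its toe towards the fixed toe stop, and let go of it. Then pull up the spring plunger on the heel stop, slide the heel stop to the very next hole towards the last, and let the pin go fully home in that hole, so the last is boxed in between the stops. Finish while still holding the plunger knob, gripped or pressed down, with the pin home; leave the other things on the bench where they are.

Things in the scene. Friction and masses are not known exactly. Their poses are not given: they have to be found in the camera images.
- last_neck (a point): the shoe last: loose wooden child's shoe form, 170 mm long, 64 wide, 88 tall, about 0.35 kg, standing on its flat sole. Gripped by the upright neck over the heel: 36 mm wide, 52 lengthwise, flat-sided from 52 to 88 mm above the sole. Point: the neck's centre, 68 mm above the sole. y points to the toe, z up. The heel's back is 32 mm behind (-y), the toe tip 138 mm ahead (+y)
- jack: lasting jack fixed to the bench, long way along its y: base plate 110 x 350 x 10 mm (y -180 to 170). Rubber-topped bed 90 mm wide, top 45 mm above the bench, y -5 to 160 mm. Fixed aluminium toe stop at the +y end: face at y = 146 mm, top at 79 mm. Behind the bed (-y) a tube carries the heel stop. Origin: on the bench on the middle line (x = 0), 146 mm short of the toe stop's face
- next_hole (a point): the hole to move to, in the top of the jack's level square steel tube (30 mm wide, top 45 mm above the bench, jack y -180 to 0 mm): jack y = -85 mm. Holes are 30 mm apart (y = -145, -115, -85, -55, -25); the pin starts in the one at -115. Axes as the jack's
- heel_face (a point): middle of the face, towards the last, of the heel stop: an upright aluminium plate 60 mm wide, from 52 to 88 mm above the bench, carried by a grey sleeve (44 mm wide, 48 long, top at 52 mm) on the tube. It lies at jack y = -60 mm at the start, so 206 mm lie between the stops then and 176 mm at the next hole. It pushes along a last that stands too far back
- heel_stop (a joint): position of the heel stop along the tube, in m: 0 at its starting hole, growing towards the toe stop (jack +y); 0.030 is the next hole that way (about 1 mm of play either way). Travel -0.034 to 0.064; it drags with about 2.5 N
- plunger (a joint): lift of the spring plunger on the sleeve, in m: 0 with the pin fully home in a hole, 0.012 with its round tip resting on the tube between holes, 0.018 at the upper limit. The sleeve slides only with it above 0.012. A spring pushes it down, 6 N at 0 and 9.5 N at 0.018; over a hole it drops home by itself when let down
- knob (a point): centre of the plunger's upright black knob: a cylinder 28 mm in diameter, 36 mm tall (18 above and below), over the pin at jack x = 0, y = -115 mm plus the heel stop's value. 92 mm above the bench when the pin is home; rises with the plunger and moves with the heel stop. Below it a barrel 20 mm in diameter and 20 mm high stands on the sleeve
- tub: bystander, to be left alone: red open plastic tub, 130 mm across the rim and 55 mm tall; origin under its centre
- hammer: bystander, to be left alone: hammer with wooden handle and steel head, 240 mm long, lying flat, about 60 mm high at most; origin under its middle
- tin: bystander, to be left alone: plain closed metal tin, 70 mm across, 90 mm tall; origin under its centre
- flask: bystander, to be left alone: white plastic bottle with black cap, 52 mm across, 130 mm tall; origin under its centre
- tape: bystander, to be left alone: roll of paper tape lying flat, 90 mm across, 25 mm tall; origin under its centre
- cork_block: bystander, to be left alone: cork sanding block 60 x 90 x 35 mm; origin under its centre
- heels: bystander, to be left alone: two rubber heel pieces stuck together, about 60 x 68 x 36 mm; origin under the middle
Things that resemble listed ones, but are neither listed nor needed, are in the scene too. There is more than one size of the part that bears last_neck; the job needs the smaller.

How it is judged:
On the way, in this order (a step that is already met when the one before it is completed fails the run):
1. the last stands on the bed between the stops, toe to the toe stop, released, the pin still in its starting hole (x of last_neck in the frame of jack between -0.018 and 0.018 m and z of last_neck in the frame of jack between 0.108 and 0.118 m and angle between last_neck's own z axis and vertical below 0.08 rad and angle between the y axis of last_neck and the y axis of jack, either way round below 0.2 rad and contact force between last and jack above 1 N and contact force between the fingers and last below 0.1 N and y of last_neck in the frame of jack between -0.034 and 0.012 m and value of joint heel_stop between -0.004 and 0.004 m and value of joint plunger below 0.004 m), for 0.2 s.
2. the plunger is pulled out of its starting hole, the last still on the bed (value of joint plunger above 0.0115 m and value of joint heel_stop between -0.008 and 0.012 m and x of last_neck in the frame of jack between -0.018 and 0.018 m and z of last_neck in the frame of jack between 0.108 and 0.118 m and angle between last_neck's own z axis and vertical below 0.08 rad and angle between the y axis of last_neck and the y axis of jack, either way round below 0.2 rad and contact force between last and jack above 1 N and contact force between the fingers and last below 0.1 N), for 0.05 s.
At the end, for the whole second after the job is handed in: Heel stop at the next hole (0.030 m, 3 mm either way), pin home (plunger below 3 mm), fingers bearing on the knob with over 1 N; last upright on the bed between the stops, neck within 18 mm of the middle line, within 0.2 rad, toe to the toe stop, not touched by the fingers (x of last_neck in the frame of jack between -0.018 and 0.018 m and z of last_neck in the frame of jack between 0.108 and 0.118 m and angle between last_neck's own z axis and vertical below 0.08 rad and angle between the y axis of last_neck and the y axis of jack, either way round below 0.2 rad and contact force between last and jack above 1 N and contact force between the fingers and last below 0.1 N and y of last_neck in the frame of jack between -0.006 and 0.012 m and value of joint heel_stop between 0.027 and 0.033 m and value of joint plunger below 0.003 m and contact force between the fingers and plunger above 1 N and linear speed of last below 0.02 m/s); the arm keeps its last pose, push and grip.
It fails at once if another thing on the bench is disturbed (moved over 30 mm) (distance of any of tub, hammer, tin, flask, tape, cork_block, heels from where it was at the start of the episode above 0.03 m).
It also fails if it takes over 50 s, if anything falls off the work surface, if the arm or the gripper's body presses on something with over 40 N, if the wrist force passes 120 N, or if a joint passes its speed limit or range.

## Robot

A 6-joint arm with a two-finger parallel gripper is mounted at the origin on the work surface. World frame = base frame: x ahead of the robot, y to its left, z up, the work surface at z = 0. Lengths are in m, angles in rad, forces in N, time in s.
With the tool pointing down it reaches from about 0.225 to 0.875 m from the base axis. Payload 3.4 kg.
Tool frame: the origin (TCP) lies at the very end of the fingers, on their centre line; the grasp point (between the pads) lies 19 mm behind it; x points along the fingers, y is the direction in which the jaws open and shut, and the axes are right-handed (so a half turn about x gives the same grasp; the last joint's range is limited). The gripper opens to 85 mm and grips with 20 to 120 N. Pads are 22 mm wide; open, the fingers measure 114 mm over their backs; the gripper's body (76 mm by 85 mm) begins 54 mm behind the grasp point. The pads swing forward as they close: fully open they stand 13 mm farther back than shut.
Start: joints at [-0.121, 0.276, 1.505, -0, 1.361, -0.121], TCP at [0.575, -0, 0.231] pointing down, gripper open.
Joint ranges: [-2.89, 2.89], [-0.75, 2.08], [0.22, 2.7], [-1.18, 4.32], [0.11, 2.71], [-2.7, 2.7]. Speed limits (rad/s): [2.57, 2.57, 3.14, 3.14, 3.14, 3.14].

## Interface

Orientations are given as a unit quaternion [w, x, y, z].
In Python, from rig import manip gives the robot as it stands. The module is installed in compiled form; this text tells all that it offers.
- The arm moves only by the tool play_rows, never from a script. Its argument "plan" is a list that holds one entry, the list of rows, each a list of 5 numbers: the closure, from 0 (fully open) to 1 (shut), then the shift along the tool's x, y, z in m, then the turn about the tool's x in degrees. A call has 1 to 12 rows; each row is the pose to reach, as a shift and turn from the pose measured when the call began, along the tool's axes at that moment; what a row does not reach only later rows make up. A row lasts 1/10 s, in which the tool goes at most 50 mm and 8.59 degrees, less where a joint would pass 70% of its speed; a pose out of reach is approached as far as the arm can. A call with a gripper value outside its range is refused whole. The fingers move at their own pace and stop on an object; "grip_force" is the grip in N (left out, the last holds). Time passes only in rows, so rows that repeat a pose let the fingers close. It gives the time, the measured TCP pose, the force and the opening at its end, in the units of the state.
- manip.get_state(): the state, without advancing time (a new reading comes with each control period).
- manip.get_image(name): name is "scene" or "side" or "wrist"; returns (picture, depth): 420x560x3 uint8, red, green, blue; 420x560 float32, m along the optical axis (not along the pixel's ray), 0 where there is no reading.
- manip.camera_params(name): a dict with "intrinsics" (3x3 intrinsics, pixels), "dist_coeffs" ([k1, k2, p1, p2, k3] as OpenCV has them; the pictures are not rectified), "R" (3x3) and "t" (3): a world point X has camera coordinates R X + t; the wrist camera has in their place "mount" (4x4, takes a point from camera to tool coordinates, whose origin is the TCP and whose axes are the tool frame's). Camera axes: x right, y down, z forward; pixel columns grow to the right and rows downward; lengths in m; the calibration is good to about 2 mm. A picture is of the moment at which its call begins: read the wrist's pose just before it. camera_params takes no time and is no camera call.
- manip.sign_off(): hands the job in, once; it reports no verdict.
The state is a dict: "clock": time; "qpos": joint angles; "qd": joint speeds; "effort": joint torques, N m; "position": TCP position; "ee_rot": TCP orientation; "contact_force": force on the tool from outside, world axes, zero at the start; "moment": the same for the moment, N m; "width": finger opening in m.
Only numpy, scipy, OpenCV 4.12 (cv2) and the standard library are available. Lean on these libraries where they do the work, as an engineer would, in place of code of your own. Each camera call takes 0.05 s, during which the arm holds its last target.

## Working session

There is one attempt and no reset: what is moved stays moved. The work goes in short steps, Python scripts to look and compute and a tool call to move; the robot and the scene stay as the last step left them, time stands still between calls to the robot, and variables do not carry over. Pictures are saved under pics/ and viewed, and the job is handed in when it is done.

Besides the shell and the picture viewer there is one more tool, called after "Request:" by a JSON object that holds its "name" and its "arguments", one argument or row to a line. play_rows: Moves the arm, as the interface text tells. Its arguments: {"type":"object","properties":{"plan":{"type":"array","items":{"type":"array","items":{"type":"array","items":{"type":"number"}}}},"grip_force":{"type":"number"}},"required":["plan"]}

```bash
mkdir -p pics
cat > h.py <<'E'
import numpy as np, cv2
from rig import manip
def grab(n,tag):
    st=manip.get_state(); im,d=manip.get_image(n)
    np.savez(f'{tag}.npz',im=im,d=d,pos=st['position'],q=st['ee_rot'])
    cv2.imwrite(f'pics/{tag}.png',im[:,:,::-1]); return im,d,st
E
python3 - <<'E'
from h import *
print(manip.get_state())
for n in ['scene','side','wrist']:
    grab(n,n+'0'); p=manip.camera_params(n); print(n,p)
print(manip.get_state()['clock'])
E
```

```text
{'clock': 0.0, 'qpos': array([-1.21006335e-01,  2.76608008e-01,  1.50614734e+00,  3.75396945e-07,
        1.36071034e+00, -1.20940635e-01]), 'qd': array([-0.00121689, -0.00136625,  0.00014761,  0.00014887, -0.00075194,
        0.001046  ]), 'effort': array([ 6.20495921e-04, -4.16768074e+01, -2.45808578e+01, -1.52056768e-04,
        1.11346930e-02,  1.69860516e-05]), 'position': array([5.74461548e-01, 5.65792202e-05, 2.30426642e-01]), 'ee_rot': array([ 0.49946191,  0.499608  ,  0.50050476, -0.50042445]), 'contact_force': array([0.48562262, 0.91557325, 0.22667753]), 'moment': array([ 0.001567  , -0.04422474,  0.0207792 ]), 'width': 0.08531107130318147}
scene {'intrinsics': array([[412.88170184,   0.        , 278.86890498],
       [  0.        , 412.88170184, 200.55268045],
       [  0.        ,   0.        ,   1.        ]]), 'dist_coeffs': array([-0.03631845,  0.        ,  0.        ,  0.        ,  0.        ]), 'R': array([[-0.21471046,  0.97658426, -0.01351318],
       [ 0.5279293 ,  0.10440718, -0.84284625],
       [-0.8216995 , -0.18810191, -0.53798476]]), 't': array([ 0.09106616, 
[... 413 characters left out ...]
 -0.66896843, -0.66946746]]), 't': array([0.46471713, 0.21054842, 1.39847738])}
wrist {'intrinsics': array([[296.66381247,   0.        , 282.96005312],
       [  0.        , 296.66381247, 205.49651519],
       [  0.        ,   0.        ,   1.        ]]), 'dist_coeffs': array([-0.02657391,  0.        ,  0.        ,  0.        ,  0.        ]), 'mount': array([[-6.35269083e-05, -3.04253083e-01,  9.52591233e-01,
        -1.43512007e-01],
       [ 9.99999994e-01, -1.07778769e-04,  3.22645056e-05,
         7.27126253e-06],
       [ 9.28525349e-05,  9.52591229e-01,  3.04253088e-01,
        -7.77928855e-02],
       [ 0.00000000e+00,  0.00000000e+00,  0.00000000e+00,
         1.00000000e+00]])}
0.15
```

View pics/scene0.png

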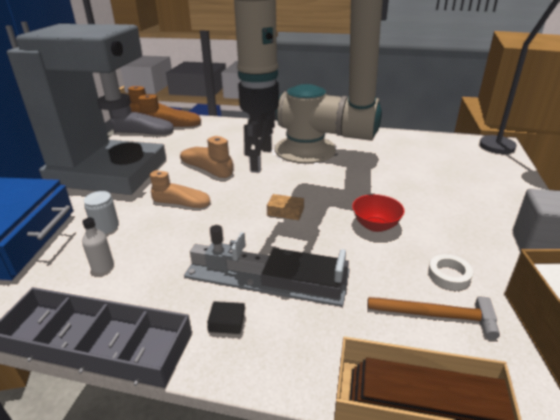

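View pics/side0.png

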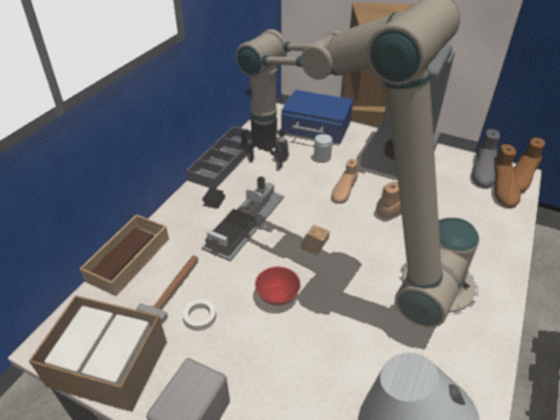

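View pics/wrist0.png

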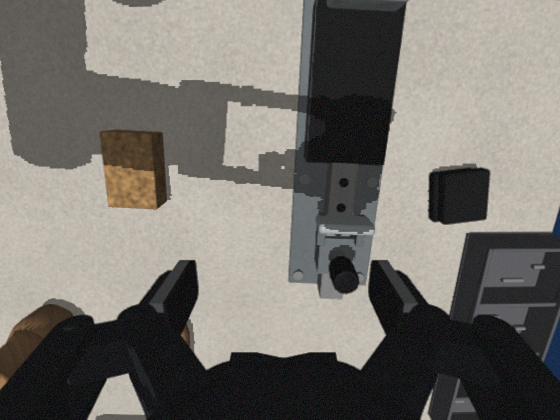

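The pictures show the jack with the knob at scene (217,235), the bed at (305,270) and the toe stop at (341,265).

Things that could be taken for the last:
- Scene (180,190): brown last, neck at (160,180).
- Scene (210,157): brown last, neck at (218,148).
- Scene around (150,105): far group of brown and dark lasts.

Next I measure the two near ones.

```bash
cat >> h.py <<'E'
def world(n,d,px,pos=None,q=None):
    """px Nx2 (u,v), depth image -> world"""
    from scipy.spatial.transform import Rotation as Ro
    p=manip.camera_params(n); K=p['intrinsics']
    px=np.asarray(px,float).reshape(-1,2)
    n2=cv2.undistortPoints(px[:,None],K,p['dist_coeffs'])[:,0]
    z=d[px[:,1].astype(int),px[:,0].astype(int)]
    c=np.c_[n2*z[:,None],z]
    if n=='wrist':
        M=p['mount']; t=c@M[:3,:3].T+M[:3,3]
        R=Ro.from_quat([q[1],q[2],q[3],q[0]]).as_matrix(); return t@R.T+pos
    return (c-p['t'])@p['R']
def load(tag):
    f=np.load(tag+'.npz'); return f['im'],f['d'],f['pos'],f['q']
E
python3 - <<'E'
from h import *
im,d,_,_=load('scene0'); 
cv2.imwrite('pics/crop0.png',cv2.resize(im[90:220,90:260,::-1],None,fx=4.5,fy=4.5,interpolation=cv2.INTER_CUBIC))
hsv=cv2.cvtColor(im,cv2.COLOR_RGB2HSV)
m=((hsv[...,0]<20)&(hsv[...,1]>90)).astype(np.uint8)
n,lab,st,_=cv2.connectedComponentsWithStats(m)
for i in range(1,n):
    if st[i,4]<150 or d[lab==i].max()>2.5: continue
    v,u=np.nonzero(lab==i); W=world('scene',d,np.c_[u,v]); ok=d[v,u]>0; W=W[ok]
    s=W[W[:,2]>0.01]
    if len(s)<50: continue
    r=cv2.minAreaRect(s[:,:2].astype(np.float32))
    top=s[s[:,2]>s[:,2].max()-.012]
    print(st[i],'zmax',s[:,2].max().round(3),'rect',np.round(r[0],3),np.round(r[1],3),r[2],'top',top.mean(0).round(3))
from scipy.spatial.transform import Rotation as Ro
q=load('wrist0')[3];print(Ro.from_quat([q[1],q[2],q[3],q[0]]).as_matrix().round(2))
E
```

```text
[ 276    0   75   33 2388] zmax 0.447 rect [-0.385  0.073] [0.955 0.319] 24.998615264892578 top [0.115 0.131 0.444]
[ 455   31   75  104 3686] zmax 0.386 rect [-0.55   0.725] [0.147 0.842] 74.97438049316406 top [-0.137  0.655  0.38 ]
[ 503   33   57  157 5766] zmax 0.392 rect [-0.612  0.914] [0.184 1.088] 70.88729095458984 top [-0.127  0.672  0.387]
[ 181  137   51   40 1210] zmax 0.125 rect [ 0.205 -0.29 ] [0.206 0.061] 59.36528015136719 top [ 0.236 -0.228  0.12 ]
[ 150  170   59   37 1161] zmax 0.094 rect [ 0.373 -0.347] [0.288 0.108] 60.103511810302734 top [ 0.41  -0.339  0.089]
[268 195  35  24 686] zmax 0.041 rect [0.396 0.012] [0.086 0.061] 87.17555236816406 top [0.401 0.013 0.037]
[ 352  194   53   38 1484] zmax 0.061 rect [0.408 0.249] [0.129 0.127] 65.92304992675781 top [0.402 0.25  0.055]
[ 506  249   54  137 4076] zmax 0.126 rect [0.692 0.542] [0.079 0.227] 79.3821029663086 top [0.646 0.542 0.119]
[ 368  298  114   23 1343] zmax 0.031 rect [0.693 0.347] [0.03  0.214] 6.039901256561279 top [0.694 0.347 0.025]
[  335   338   186    82 11881] zmax 0.065 rect [0.885 0.329] [0.12  0.257] 0.5866687893867493 top [0.88  0.319 0.059]
[[-0.  1. -0.]
 [ 0. -0. -1.]
 [-1. -0. -0.]]
```

View pics/crop0.png

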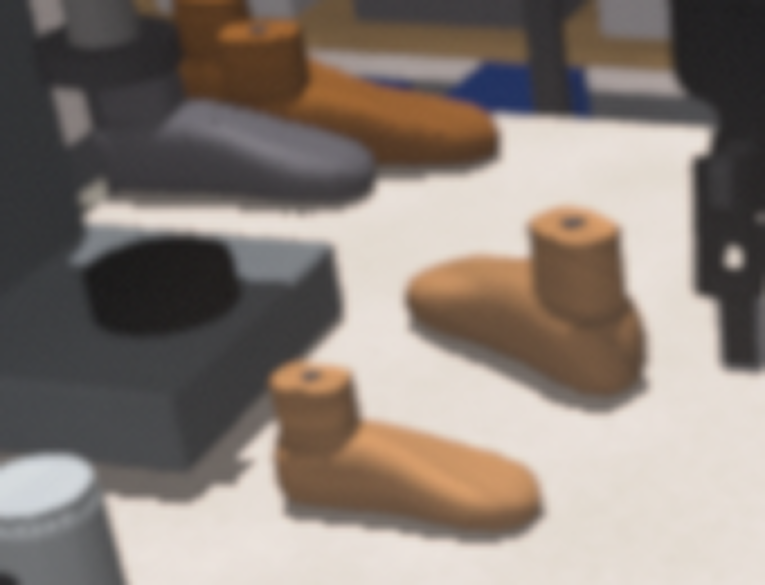

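The last at scene (160,180), crop (312,390), is about 0.09 m tall. The other, at crop (575,250), stands 0.12 m tall and over 200 mm long. The first is therefore the smaller one, and I choose it. Next I refine its pose and measure the jack.

Run:
```python
from h import *
for n,box in [('scene',(140,160,225,220)),('side',(325,150,365,210))]:
    im,d,_,_=load(n+'0'); u0,v0,u1,v1=box
    u,v=np.meshgrid(np.arange(u0,u1),np.arange(v0,v1)); px=np.c_[u.ravel(),v.ravel()]
    W=world(n,d,px); hs=cv2.cvtColor(im,cv2.COLOR_RGB2HSV)[px[:,1],px[:,0]]
    k=(hs[:,0]<20)&(hs[:,1]>90)&(W[:,2]>0.012)&(W[:,2]<.1)&(abs(W[:,0]-.42)<.2)&(abs(W[:,1]+.3)<.16)
    W=W[k]; r=cv2.minAreaRect(W[:,:2].astype(np.float32))
    t=W[W[:,2]>.082]; r2=cv2.minAreaRect(t[:,:2].astype(np.float32))
    b=W[(W[:,2]<.05)]; w,V=np.linalg.eigh(np.cov(b[:,:2].T))
    print(n,k.sum(),'rect',np.round(r[0],4),np.round(r[1],4),r[2],'top',t.mean(0).round(4),np.round(r2[0],4),np.round(r2[1],4),r2[2],'axis',V[:,1],'x',W[:,0].min(),W[:,0].max(),'y',W[:,1].min(),W[:,1].max())
# jack: wrist
im,d,pos,q=load('wrist0')
pts=dict(knob=(342,282),plateTL=(301,3),plateBL=(291,282),plateBR=(370,285),bedTL=(316,10),bedBL=(307,160),bedBR=(384,164),bedTR=(405,10),h1=(344,182),h2=(341,208),screwL=(298,275),screwR=(361,277),scL=(304,178),scR=(372,182))
for k,p in pts.items(): print(k,world('wrist',d,[p],pos,q).round(4))
im,d,_,_=load('scene0')
for k,p in dict(knob=(217,229),tsL=(341,250),tsR=(346,256)).items(): print('s',k,world('scene',d,[p]).round(4))
```

```text
scene 1475 rect [ 0.3283 -0.3249] [0.2157 0.2413] 0.3276684880256653 top [ 0.4101 -0.3385  0.0894] [ 0.4065 -0.3389] [0.0317 0.0478] 0.8342858552932739 axis [-0.96917998  0.24635375] x 0.22029962714006612 0.43566257890470567 y -0.44590883994530195 -0.20377992992612576
side 328 rect [ 0.4021 -0.277 ] [0.0493 0.1486] 1.9808276891708374 top [ 0.3997 -0.3308  0.0865] [ 0.4003 -0.333 ] [0.0312 0.0275] 33.3913459777832 axis [-0.00521686  0.99998639] x 0.3760879766019861 0.42617877068063004 y -0.35157788543969715 -0.20278130737733774
knob [[ 0.6346 -0.0884  0.1101]]
plateTL [[0.5939 0.1915 0.0011]]
plateBL [[ 0.5854 -0.1511  0.0104]]
plateBR [[ 0.6171 -0.0032  0.2482]]
bedTL [[0.6067 0.1732 0.0414]]
bedBL [[0.6008 0.0261 0.0467]]
bedBR [[0.7023 0.0139 0.0009]]
bedTR [[0.7089 0.1854 0.0016]]
h1 [[0.6434 0.001  0.0459]]
h2 [[ 0.6421 -0.0303  0.0449]]
screwL [[ 0.5948 -0.1366  0.0159]]
screwR [[ 0.6816 -0.1397  0.0161]]
scL [[ 0.6    -0.0008  0.0166]]
scR [[ 0.6845 -0.0059  0.0159]]
s knob [[ 0.6428 -0.0839  0.1131]]
s tsL [[0.6202 0.1764 0.0804]]
s tsR [[0.5435 0.1863 0.0023]]
```

Run:
```python
from h import *
im,d,_,_=load('scene0')
for p in [(110,50),(135,35),(110,90),(160,155),(100,200),(95,225),(98,250),(60,45),(130,150)]: print(p,world('scene',d,[p]).round(3))
```

```text
(110, 50) [[ 0.347 -0.445  0.402]]
(135, 35) [[ 0.219 -0.444  0.414]]
(110, 90) [[ 0.296 -0.507  0.281]]
(160, 155) [[ 0.199 -0.446  0.038]]
(100, 200) [[ 0.561 -0.42   0.093]]
(95, 225) [[ 0.688 -0.344  0.118]]
(98, 250) [[ 0.709 -0.338  0.067]]
(60, 45) [[ 0.368 -0.571  0.416]]
(130, 150) [[ 0.288 -0.492  0.094]]
```

Request:
{"name": "play_rows", "arguments": {
  "plan": [
    [[0,0,-0.04,0.05,0],[0,0,-0.08,0.1,0],[0,0,-0.12,0.15,0],[0,0,-0.15,0.2,0],[0,0,-0.17,0.25,0],[0,0,-0.17,0.25,0],[0,0,-0.17,0.25,0]]
  ]
}}

```text
clock: 0.85
position: [0.402, -0.2547, 0.2307]
ee_rot: [-0.498, -0.5, -0.498, 0.503]
contact_force: [0.6, 1.3, 0.4]
width: 0.0859
```

Run:
```python
from h import *
im,d,st=grab('wrist','wrist1'); print(st['position'],st['clock'],st['qd'].round(3))
```

```text
[ 0.40198304 -0.25467017  0.23073204] 0.85 [ 0.002  0.003  0.     0.087  0.023 -0.018]
```

View pics/wrist1.png

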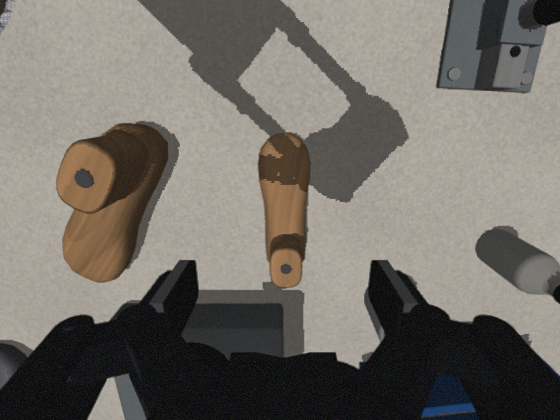

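The wrist view shows the small last with its toe up (+y) and the neck-hole at (286,268). The big last is at (85,178). A dark machine base has its edge near (285,300), so I check its clearance while measuring.

Run:
```python
from h import *
im,d,pos,q=load('wrist1')
for k,p in dict(hole=(286,268),topL=(274,275),topR=(299,275),topB=(286,284),topF=(286,252),toe=(285,136),mach=(282,310),mach1=(270,293),mach2=(282,293),mach3=(200,293),mach4=(250,330),shade=(295,300)).items(): print(k,world('wrist',d,[p],pos,q).round(4))
u,v=np.meshgrid(np.arange(240,330),np.arange(120,300)); px=np.c_[u.ravel(),v.ravel()]
W=world('wrist',d,px,pos,q); hs=cv2.cvtColor(im,cv2.COLOR_RGB2HSV)[px[:,1],px[:,0]]
k=(W[:,2]>.015)&(hs[:,1]>90); t=W[(W[:,2]>.08)&k]; print('top',t.mean(0),t.min(0),t.max(0),cv2.minAreaRect(t[:,:2].astype(np.float32)))
b=W[k]; print(b.min(0),b.max(0),cv2.minAreaRect(b[:,:2].astype(np.float32)))
for y in np.arange(-.31,-.2,.02):
    s=b[abs(b[:,1]-y)<.004]; print(round(y,2),(s[:,0].min()+s[:,0].max())/2,np.ptp(s[:,0]))
```

```text
hole [[ 0.4043 -0.3394  0.0894]]
topL [[ 0.3912 -0.3477  0.0898]]
topR [[ 0.4185 -0.3482  0.0893]]
topB [[ 0.4043 -0.3592  0.0897]]
topF [[ 0.4044 -0.3204  0.089 ]]
toe [[ 0.4041 -0.2054  0.0201]]
mach [[ 0.3987 -0.4509  0.0143]]
mach1 [[ 0.3812 -0.4312  0.0011]]
mach2 [[ 0.3988 -0.431   0.0014]]
mach3 [[ 0.2784 -0.431   0.0011]]
mach4 [[ 0.3576 -0.4469  0.0599]]
shade [[ 0.4178 -0.4429  0.0018]]
top [ 0.40338649 -0.33222318  0.09593183] [ 0.3858565  -0.36327689  0.08003002] [ 0.42069625 -0.17649999  0.3740356 ] ((0.39846277236938477, -0.27051877975463867), (0.03469151630997658, 0.18673613667488098), 4.5556640625)
[ 0.37321216 -0.36327689  0.01510316] [ 0.4325412  -0.17649999  0.3740356 ] ((0.4029232859611511, -0.26989537477493286), (0.05931742489337921, 0.18679040670394897), 0.11495307087898254)
-0.31 0.4036513706927384 0.04577295919887725
-0.29 0.4031530314581528 0.046382824662892674
-0.27 0.40268134205070816 0.05216784896749577
-0.25 0.40345547515994995 0.058171458562440714
-0.23 0.4022572264765245 0.057923757324574165
-0.21 0.4023572597470061 0.04349290955789625
```

Request:
{"name": "play_rows", "arguments": {
  "plan": [
    [[0,0.02,0.001,0.045,0],[0,0.05,0.001,0.083,0],[0,0.09,0.001,0.083,0],[0,0.13,0.001,0.083,0],[0,0.165,0.001,0.083,0],[0,0.178,0.001,0.083,0],[0,0.178,0.001,0.083,0],[0,0.178,0.001,0.083,0]]
  ],
  "grip_force": 40
}}

```text
clock: 1.7
position: [0.4041, -0.3351, 0.0528]
ee_rot: [-0.499, -0.501, -0.499, 0.502]
contact_force: [-0.4, -0.8, -0.4]
width: 0.0855
```

Run:
```python
from h import *
im,d,st=grab('wrist','wrist2'); print(st['position'],st['clock'],st['qd'].round(3),st['contact_force'])
```

```text
[ 0.40413559 -0.33506604  0.05284939] 1.7 [-0.006 -0.021 -0.022 -0.002 -0.002 -0.001] [-0.37878236 -0.77332287 -0.39239785]
```

View pics/wrist2.png

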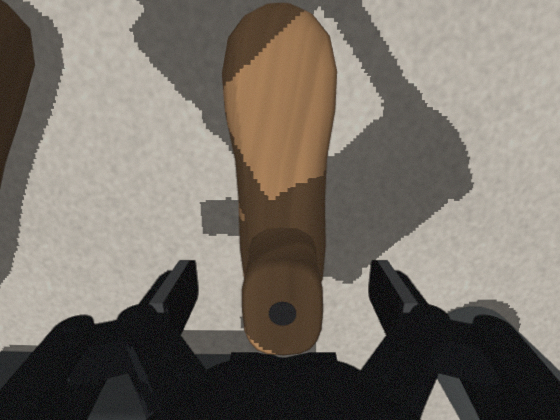

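The neck, with its hole at (282,313), lies centred between the open fingers. I close on it.

Request:
{"name": "play_rows", "arguments": {
  "plan": [
    [[0.4,0,0,0.002,0],[0.8,0,0,0.002,0],[1,0,0,0.002,0],[1,0,0,0.002,0],[1,0,0,0.002,0],[1,0,0,0.002,0],[1,0,0,0.002,0],[1,0,0,0.002,0]]
  ],
  "grip_force": 40
}}

```text
clock: 2.55
position: [0.4045, -0.3379, 0.0543]
ee_rot: [-0.499, -0.5, -0.498, 0.502]
contact_force: [-1.0, 0.9, 6.6]
width: 0.0358
```

Run:
```python
from h import *
im,d,st=grab('wrist','wrist3'); print(st['position'],st['clock'],st['width'],st['contact_force'])
```

```text
[ 0.40445704 -0.33792323  0.05434255] 2.55 0.03583138207451799 [-0.99910027  0.89935387  6.58814805]
```

View pics/wrist3.png

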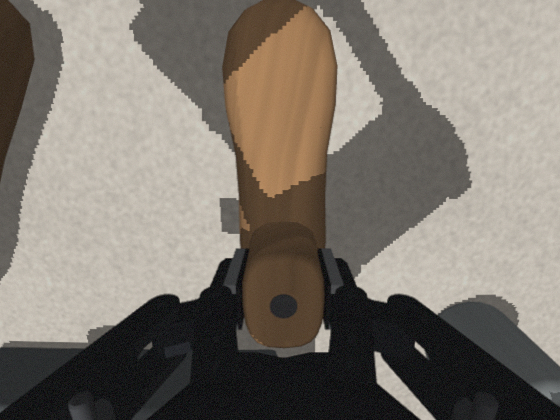

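Request:
{"name": "play_rows", "arguments": {
  "plan": [
    [[1,0,0,0,0],[1,0,0,0,0],[1,-0.02,0,0,0],[1,-0.05,0,0,0],[1,-0.09,0,0,0],[1,-0.12,0,0,0],[1,-0.13,0,0,0],[1,-0.13,0,0,0]]
  ],
  "grip_force": 90
}}

```text
clock: 3.4
position: [0.4047, -0.3379, 0.1847]
ee_rot: [-0.5, -0.5, -0.498, 0.502]
contact_force: [0.5, -0.1, -4.1]
width: 0.0355
```

Run:
```python
from h import *
im,d,st=grab('wrist','wrist4'); print(st['position'],st['clock'],st['width'],st['contact_force'],st['moment'])
pos,q=st['position'],st['ee_rot']
for p in [(283,305),(283,280),(283,200),(283,150),(283,100),(283,50)]: print(p,world('wrist',d,[p],pos,q).round(4))
grab('side','side4')
p0=load('wrist3')
for p in [(283,305),(283,280),(283,200),(283,150),(283,100),(283,50)]: print(p,world('wrist',p0[1],[p],p0[2],p0[3]).round(4))
```

```text
[ 0.40474578 -0.33794858  0.18466972] 3.4 0.03553554472103562 [ 0.52618475 -0.05258958 -4.09809575] [-0.15651337 -0.03620016 -0.03885854]
(283, 305) [[ 0.4047 -0.3394  0.2202]]
(283, 280) [[ 0.405  -0.2596  0.3279]]
(283, 200) [[ 0.4049 -0.3034  0.1834]]
(283, 150) [[ 0.405  -0.2788  0.1789]]
(283, 100) [[ 0.4052 -0.2549  0.1691]]
(283, 50) [[ 0.4053 -0.2307  0.1621]]
(283, 305) [[ 0.4045 -0.3394  0.0898]]
(283, 280) [[ 0.4045 -0.3277  0.0888]]
(283, 200) [[ 0.4046 -0.3029  0.0546]]
(283, 150) [[ 0.4047 -0.2788  0.048 ]]
(283, 100) [[ 0.4048 -0.2548  0.039 ]]
(283, 50) [[ 0.405  -0.2307  0.0326]]
```

View pics/wrist4.png

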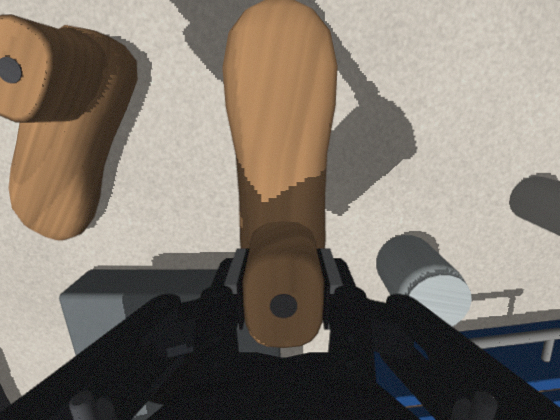

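View pics/side4.png

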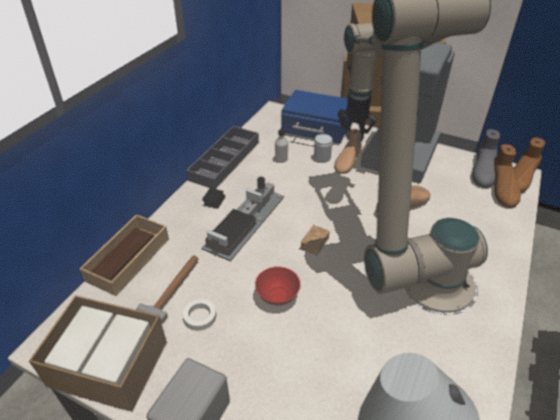

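The points on the last all rose by exactly 0.130 m, so it hangs level. Next I get a finer jack pose from the first wrist picture and the side view.

Run:
```python
from h import *
im,d,pos,q=load('wrist0')
cv2.imwrite('pics/jackw.png',cv2.resize(im[0:300,280:420,::-1],None,fx=2,fy=2,interpolation=cv2.INTER_NEAREST))
im2,d2,_,_=load('side4')
cv2.imwrite('pics/jacks.png',cv2.resize(im2[165:260,195:295,::-1],None,fx=6,fy=6,interpolation=cv2.INTER_CUBIC))
g=im.mean(2)
# dark hole centroids
for (u0,v0,u1,v1) in [(336,174,352,190),(333,200,349,216)]:
    s=g[v0:v1,u0:u1]; m=s<s.min()+18; v,u=np.nonzero(m); c=(u.mean()+u0,v.mean()+v0); print('hole',c,world('wrist',d,[c],pos,q).round(4))
# clouds
u,v=np.meshgrid(np.arange(280,420),np.arange(0,310)); px=np.c_[u.ravel(),v.ravel()]
W=world('wrist',d,px,pos,q)
def sel(k): return W[k]
kn=sel((abs(W[:,2]-.110)<.004)&(abs(W[:,1]+.09)<.04)&(abs(W[:,0]-.64)<.03)); print('knobtop',len(kn),kn.mean(0),kn.min(0),kn.max(0))
bed=sel((abs(W[:,2]-.045)<.004)&(W[:,1]>.015)); 
print('bed',bed.min(0),bed.max(0))
ys=np.arange(.04,.18,.01); c=[]
for y in ys:
    s=bed[abs(bed[:,1]-y)<.003]; c.append((s[:,0].min()+s[:,0].max())/2); print(round(y,3),s[:,0].min().round(4),s[:,0].max().round(4))
print('bed centre fit',np.polyfit(ys,c,1))
pl=sel((abs(W[:,2]-.088)<.004)&(W[:,1]>-.09)&(W[:,1]<0)); print('heelplate',len(pl),pl.min(0),pl.max(0))
u,v=np.meshgrid(np.arange(195,295),np.arange(165,260)); px=np.c_[u.ravel(),v.ravel()]
S=world('side',d2,px); t=S[(abs(S[:,2]-.079)<.005)&(S[:,1]>.1)]; print('toestop',len(t),t.min(0),t.max(0))
im3,d3,_,_=load('scene0')
u,v=np.meshgrid(np.arange(180,360),np.arange(215,305)); px=np.c_[u.ravel(),v.ravel()]
S=world('scene',d3,px); t=S[(abs(S[:,2]-.079)<.005)&(S[:,1]>.1)]; print('toestop scene',len(t),t.min(0),t.max(0),t.mean(0))
t=S[(S[:,2]>.05)&(S[:,2]<.072)&(S[:,1]>.1)];print('toeface scene',len(t),np.percentile(t,[5,50,95],axis=0))
t=S[(abs(S[:,2]-.110)<.005)]; print('knobtop scene',len(t),t.mean(0),t.min(0),t.max(0))
```

```text
hole (np.float64(343.53333333333336), np.float64(182.15555555555557)) [[6.431e-01 6.000e-04 4.490e-02]]
hole (np.float64(340.43589743589746), np.float64(207.25641025641025)) [[ 0.6413 -0.0294  0.045 ]]
knobtop 536 [ 0.63765693 -0.08726224  0.11054026] [ 0.62461937 -0.10305477  0.10611582] [ 0.65117139 -0.07415755  0.11347383]
bed [0.59961882 0.01503875 0.04100094] [0.69314341 0.18107524 0.04859717]
0.04 0.5996 0.6873
0.05 0.6006 0.6875
0.06 0.6004 0.6885
0.07 0.6011 0.6888
0.08 0.602 0.6895
0.09 0.6018 0.69
0.1 0.6025 0.6902
0.11 0.6024 0.6902
0.12 0.6032 0.6904
0.13 0.6039 0.6909
0.14 0.6037 0.6921
0.15 0.6053 0.6924
0.16 0.6052 0.6929
0.17 0.6058 0.6928
bed centre fit [0.0443255 0.6418001]
heelplate 703 [ 0.61078662 -0.08907406  0.08402544] [ 0.67003108 -0.03278393  0.09193846]
toestop 75 [0.61542478 0.17268434 0.07400733] [0.68492278 0.20032463 0.08196269]
toestop scene 173 [0.6156284  0.16986789 0.07410421] [0.68556792 0.19244141 0.08348481] [0.6543534  0.17783905 0.08014275]
toeface scene 132 [[0.45216129 0.1697581  0.05131033]
 [0.66072688 0.18408123 0.06167126]
 [0.68489905 0.20254393 0.07161351]]
knobtop scene 109 [ 0.64147093 -0.08895895  0.11077694] [ 0.62395771 -0.10284974  0.10500245] [ 0.65253652 -0.07657153  0.11461029]
```

View pics/jackw.png

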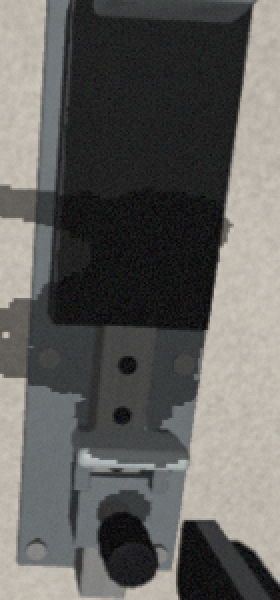

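View pics/jacks.png

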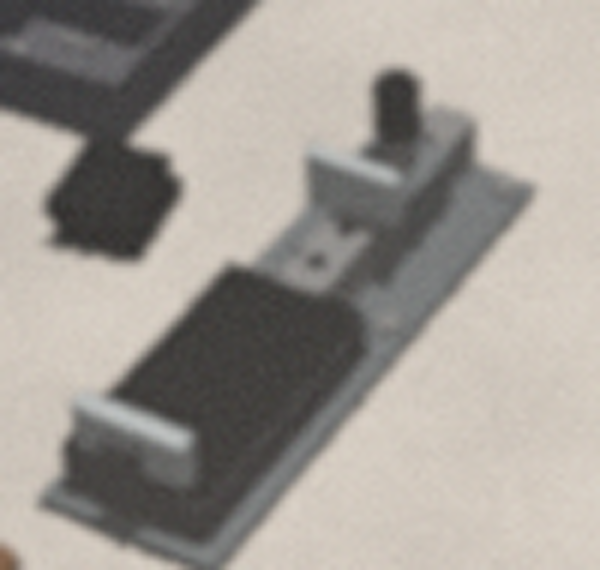

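Request:
{"name": "play_rows", "arguments": {
  "plan": [
    [[1,-0.005,0.02,-0.03,0],[1,-0.01,0.045,-0.07,0],[1,-0.01,0.072,-0.11,0.5],[1,-0.01,0.1,-0.15,1],[1,-0.01,0.125,-0.19,1.5],[1,-0.01,0.15,-0.23,2],[1,-0.01,0.175,-0.27,2.5],[1,-0.01,0.2,-0.31,2.5],[1,-0.01,0.22,-0.34,2.5],[1,-0.01,0.24,-0.368,2.5],[1,-0.01,0.24,-0.368,2.5],[1,-0.01,0.24,-0.368,2.5]]
  ]
}}

```text
clock: 4.7
position: [0.6438, 0.031, 0.1884]
ee_rot: [-0.486, -0.509, -0.491, 0.514]
contact_force: [0.3, 0.2, -4.2]
width: 0.0352
```

Run:
```python
from h import *
from scipy.spatial.transform import Rotation as Ro
im,d,st=grab('wrist','wrist5'); pos,q=st['position'],st['ee_rot']
print(pos,st['clock'],st['width'],st['contact_force'])
R=Ro.from_quat([q[1],q[2],q[3],q[0]]).as_matrix(); print(R.round(3))
print('tool shift to (.6443,.030)',R.T@(np.array([.6443,.030,pos[2]])-pos))
grab('side','side5'); grab('scene','scene5')
```

```text
[0.64376676 0.03102155 0.18843585] 4.7 0.03523191580829312 [ 0.30211974  0.21279897 -4.20111469]
[[-0.009  0.999 -0.046]
 [ 0.    -0.046 -0.999]
 [-1.    -0.009  0.   ]]
tool shift to (.6443,.030) [-4.98319613e-06  5.79724188e-04  9.95890324e-04]
```

View pics/wrist5.png

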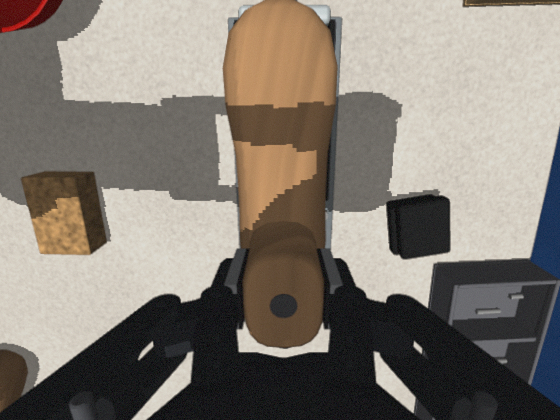

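View pics/scene5.png

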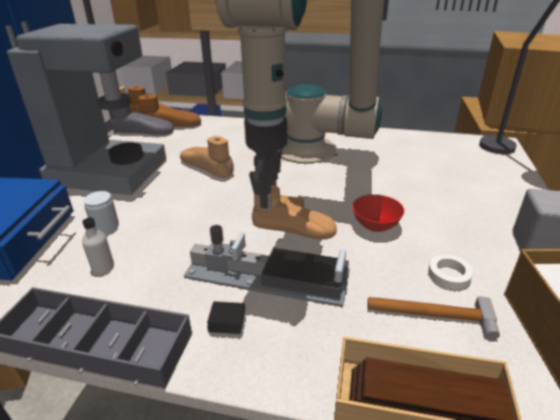

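The last hangs over the bed, with its toe just short of the toe stop and the heel ahead of the heel plate. I lower it.

Request:
{"name": "play_rows", "arguments": {
  "plan": [
    [[1,0.02,0.001,0.002,0],[1,0.045,0.001,0.002,0],[1,0.065,0.0015,0.002,0],[1,0.078,0.0015,0.002,0],[1,0.083,0.0015,0.002,0],[1,0.087,0.0015,0.002,0],[1,0.088,0.0015,0.002,0],[1,0.089,0.0015,0.002,0],[1,0.089,0.0015,0.002,0]]
  ]
}}

```text
clock: 5.75
position: [0.6452, 0.0274, 0.102]
ee_rot: [-0.486, -0.511, -0.489, 0.513]
contact_force: [0.2, -0.6, -4.3]
width: 0.0349
```

Run:
```python
from h import *
im,d,st=grab('side','side6'); print(st['position'],st['clock'],st['width'],st['contact_force'],st['moment'])
cv2.imwrite('pics/side6c.png',cv2.resize(im[130:270,190:310,::-1],None,fx=4.2,fy=4.2,interpolation=cv2.INTER_CUBIC))
im,d,st=grab('scene','scene6')
cv2.imwrite('pics/scene6c.png',cv2.resize(im[180:310,170:370,::-1],None,fx=4,fy=4,interpolation=cv2.INTER_CUBIC))
```

```text
[0.64515587 0.02740358 0.10202161] 5.75 0.03485588361421522 [ 0.23694882 -0.57458464 -4.29550146] [-0.17338607  0.01889137  0.02958647]
```

View pics/scene6c.png

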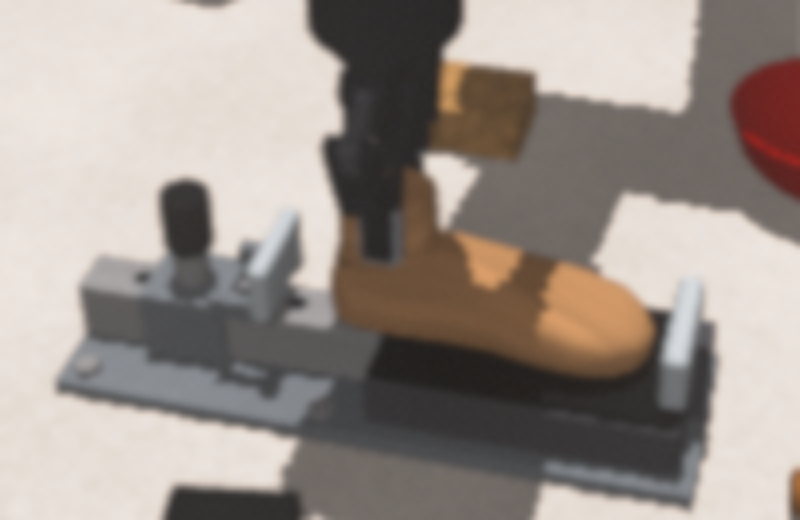

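View pics/side6c.png

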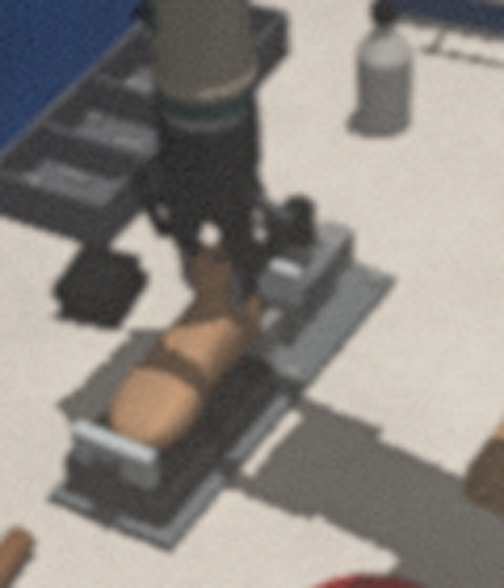

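The last is centred and level, about 3 mm above the bed. I lower it those few millimetres, then release it.

Request:
{"name": "play_rows", "arguments": {
  "plan": [
    [[1,0.002,0,0,0],[1,0.003,0,-0.001,0],[1,0.004,0,-0.001,0],[1,0.004,0,-0.001,0]]
  ]
}}

```text
clock: 6.25
position: [0.6453, 0.0278, 0.0996]
ee_rot: [-0.487, -0.511, -0.488, 0.513]
contact_force: [-2.8, -1.9, 5.2]
width: 0.035
```

Request:
{"name": "play_rows", "arguments": {
  "plan": [
    [[0.6,0,0,0,0],[0.3,0,0,0,0],[0,0,0,0,0],[0,0,0,0,0],[0,0,0,0,0],[0,0,0,0,0],[0,-0.03,0,0,0],[0,-0.07,0,0,0],[0,-0.1,0,0,0],[0,-0.1,0,0,0]]
  ]
}}

```text
clock: 7.25
position: [0.6487, 0.0278, 0.2051]
ee_rot: [0.49, 0.513, 0.486, -0.511]
contact_force: [0.7, -0.1, 0.2]
width: 0.0851
```

Run:
```python
from h import *
im,d,st=grab('wrist','wrist7'); pos,q=st['position'],st['ee_rot']; print(pos,st['clock'],st['width'],st['contact_force'])
u,v=np.meshgrid(np.arange(200,360),np.arange(0,330)); px=np.c_[u.ravel(),v.ravel()]
W=world('wrist',d,px,pos,q); hs=cv2.cvtColor(im,cv2.COLOR_RGB2HSV)[px[:,1],px[:,0]]
k=(hs[:,1]>90)&(hs[:,0]<25)&(abs(W[:,0]-.645)<.06)&(W[:,2]>.05)&(W[:,2]<.14)
W=W[k]; t=W[W[:,2]>.125]; print('top',t.mean(0),t.min(0),t.max(0)); print(W.min(0),W.max(0))
for y in np.arange(.06,.165,.02):
    s=W[abs(W[:,1]-y)<.004]; print(round(y,2),(s[:,0].min()+s[:,0].max())/2,np.ptp(s[:,0]))
grab('side','side7')
```

```text
[0.6487154  0.02778434 0.20508495] 7.25 0.08509225236243984 [ 0.68349019 -0.12832251  0.15420239]
top [0.64459977 0.02825053 0.13350207] [0.62682503 0.00125365 0.12503869] [0.66195668 0.05077945 0.1359822 ]
[ 0.616987   -0.0783707   0.05919217] [0.67893774 0.16363293 0.1359822 ]
0.06 0.6452433108573932 0.047960123211431616
0.08 0.6464075004645571 0.048898669313038656
0.1 0.6473472766381472 0.05689047508443357
0.12 0.6476190644379498 0.061264137797122475
0.14 0.6480214978014888 0.058144704558967364
0.16 0.648116859820933 0.036492102879988164
```

View pics/wrist7.png

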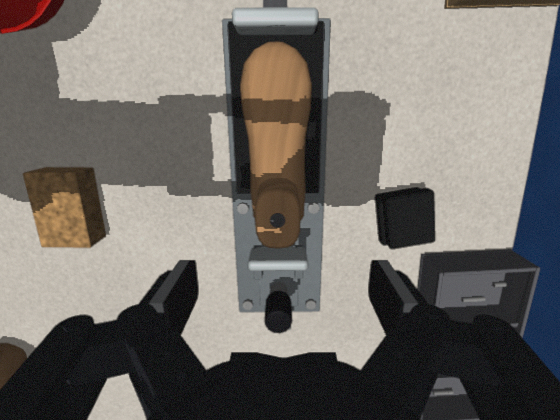

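The last stands on the bed with its neck-hole at (278,220), and there is a gap of a few mm to the toe stop at (275,17). The knob's top is near (278,322). I measure it and move over it.

Run:
```python
from h import *
from scipy.spatial.transform import Rotation as Ro
im,d,pos,q=load('wrist7')
u,v=np.meshgrid(np.arange(240,320),np.arange(240,345)); px=np.c_[u.ravel(),v.ravel()]
W=world('wrist',d,px,pos,q); t=W[(abs(W[:,2]-.111)<.003)&(abs(W[:,0]-.64)<.03)]; print('knobtop',len(t),t.mean(0),t.min(0),t.max(0))
t=W[(abs(W[:,2]-.088)<.004)&(abs(W[:,1]+.035)<.02)]; print('plate',len(t),t.min(0),t.max(0))
im,d,_,_=load('side7'); u,v=np.meshgrid(np.arange(240,290),np.arange(160,220)); px=np.c_[u.ravel(),v.ravel()]
S=world('side',d,px); t=S[(abs(S[:,2]-.110)<.004)&(abs(S[:,0]-.64)<.03)]; print('side knobtop',len(t),t.mean(0),t.min(0),t.max(0))
R=Ro.from_quat([q[1],q[2],q[3],q[0]]).as_matrix(); print(R.round(3)); 
for z in (.14,.075): print(R.T@(np.array([.639,-.0888,z])-pos))
```

```text
knobtop 492 [ 0.63876286 -0.08717856  0.11068881] [ 0.62611398 -0.10157574  0.10801039] [ 0.65157149 -0.07493487  0.11289768]
plate 680 [ 0.611327   -0.04595819  0.08400448] [ 0.6702415  -0.0322393   0.09050749]
side knobtop 50 [ 0.63532239 -0.03144499  0.10937308] [ 0.62702451 -0.09862289  0.10606722] [0.64831493 0.05478127 0.1135877 ]
[[ 0.007  0.999 -0.048]
 [-0.002 -0.048 -0.999]
 [-1.     0.007  0.001]]
[ 0.0652166  -0.00449627  0.11682862]
[ 0.13021505 -0.00493699  0.11673928]
```

Request:
{"name": "play_rows", "arguments": {
  "plan": [
    [[0,0,-0.002,0.04,0],[0,0,-0.004,0.08,0],[0,0,-0.0045,0.11,0],[0,0.02,-0.0045,0.1165,0],[0,0.05,-0.0045,0.1165,0],[0,0.085,-0.0045,0.1165,0],[0,0.115,-0.005,0.1165,0],[0,0.128,-0.005,0.1165,0],[0,0.128,-0.005,0.1165,0],[0,0.128,-0.005,0.1165,0]]
  ]
}}

```text
clock: 8.35
position: [0.6354, -0.0884, 0.0727]
ee_rot: [-0.488, -0.511, -0.488, 0.513]
contact_force: [0.3, -0.2, 0.6]
width: 0.0855
```

Run:
```python
from h import *
im,d,st=grab('wrist','wrist8'); print(st['position'],st['clock'],st['width'],st['contact_force'])
im,d,st=grab('scene','scene8')
cv2.imwrite('pics/scene8c.png',cv2.resize(im[160:310,170:370,::-1],None,fx=4,fy=4,interpolation=cv2.INTER_CUBIC))
```

```text
[ 0.63542842 -0.08837565  0.07267722] 8.35 0.08554201043324346 [ 0.29329596 -0.2091056   0.55462012]
```

View pics/wrist8.png

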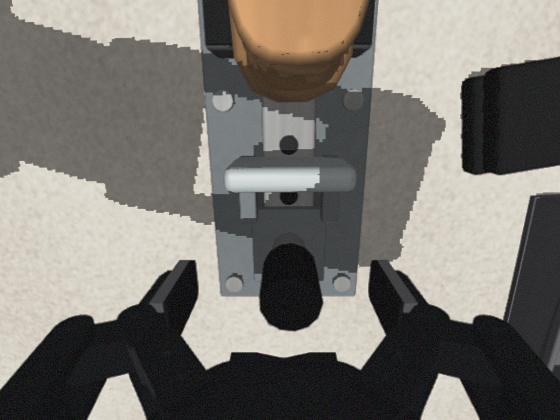

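View pics/scene8c.png

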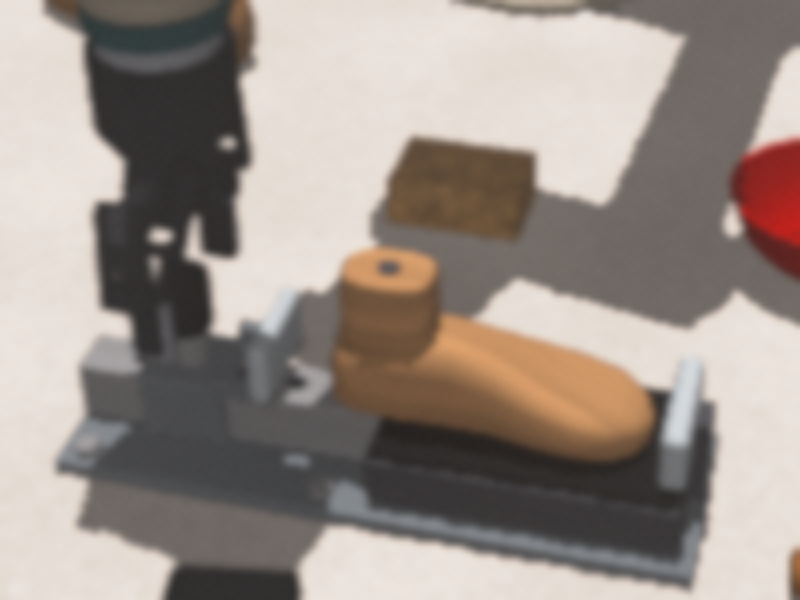

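The knob at (291,285) sits between the pads, about 3.5 mm towards +x. I correct for that and close.

Request:
{"name": "play_rows", "arguments": {
  "plan": [
    [[0,-0.003,0.004,0,0],[0,-0.003,0.004,0,0],[0.5,-0.003,0.004,0,0],[0.8,-0.003,0.004,0,0],[1,-0.003,0.004,0,0],[1,-0.003,0.004,0,0],[1,-0.003,0.004,0,0],[1,-0.003,0.004,0,0],[1,-0.003,0.004,0,0],[1,-0.003,0.004,0,0]]
  ],
  "grip_force": 60
}}

```text
clock: 9.45
position: [0.6389, -0.0886, 0.0773]
ee_rot: [-0.488, -0.511, -0.488, 0.513]
contact_force: [-4.5, 0.3, 5.0]
width: 0.0262
```

Request:
{"name": "play_rows", "arguments": {
  "plan": [
    [[1,-0.004,0,0,0],[1,-0.008,0,0,0],[1,-0.012,0,0,0],[1,-0.016,0,0,0],[1,-0.017,0,0,0],[1,-0.017,0,0,0],[1,-0.017,0,0,0]]
  ],
  "grip_force": 80
}}

```text
clock: 10.15
position: [0.6387, -0.0886, 0.0939]
ee_rot: [-0.488, -0.511, -0.488, 0.513]
contact_force: [-0.2, -0.4, -10.3]
width: 0.0263
```

Run:
```python
from h import *
from scipy.spatial.transform import Rotation as Ro
im,d,st=grab('wrist','wrist9'); pos,q=st['position'],st['ee_rot']; print(pos,st['clock'],st['width'],st['contact_force'])
R=Ro.from_quat([q[1],q[2],q[3],q[0]]).as_matrix(); print(R.round(3)); print('slide in tool axes',R.T@np.array([.0013,.030,0]))
u,v=np.meshgrid(np.arange(230,350),np.arange(230,345)); px=np.c_[u.ravel(),v.ravel()]
W=world('wrist',d,px,pos,q); k=(abs(W[:,0]-.639)<.012)&(abs(W[:,1]+.088)<.012)&(W[:,2]<.15); print('knob top z',np.percentile(W[k,2],[50,90]))
im,d,st=grab('scene','scene9')
cv2.imwrite('pics/scene9c.png',cv2.resize(im[160:310,170:370,::-1],None,fx=4,fy=4,interpolation=cv2.INTER_CUBIC))
```

```text
[ 0.63869656 -0.08863618  0.09385868] 10.15 0.026254459917704975 [ -0.18716546  -0.44776269 -10.27528635]
[[-0.002  0.999 -0.048]
 [-0.002 -0.048 -0.999]
 [-1.    -0.002  0.002]]
slide in tool axes [-5.35860603e-05 -1.48830943e-04 -3.00277368e-02]
knob top z [0.12676054 0.12782452]
```

View pics/scene9c.png

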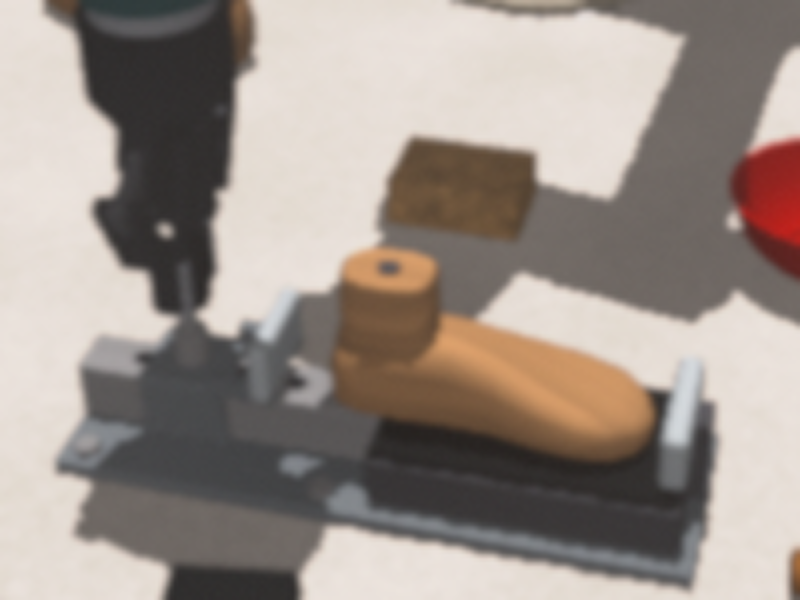

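View pics/wrist9.png

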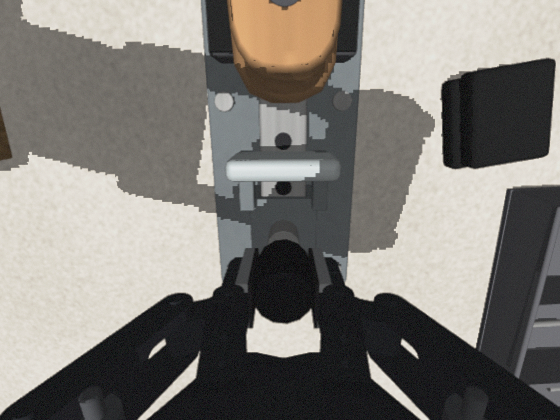

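The plunger is up about 16.5 mm and the last is undisturbed. I slide 30 mm.

Request:
{"name": "play_rows", "arguments": {
  "plan": [
    [[1,0,0,-0.004,0],[1,0,0,-0.009,0],[1,0,0,-0.014,0],[1,0,0,-0.019,0],[1,0,0,-0.024,0],[1,0,0,-0.028,0],[1,0,0,-0.03,0],[1,0,0,-0.03,0],[1,0,0,-0.03,0]]
  ]
}}

```text
clock: 11.15
position: [0.64, -0.0586, 0.0938]
ee_rot: [-0.488, -0.511, -0.488, 0.513]
contact_force: [-0.0, -3.8, -9.8]
width: 0.0257
```

Run:
```python
from h import *
im,d,st=grab('wrist','wrist10'); pos,q=st['position'],st['ee_rot']; print(pos,st['clock'],st['width'],st['contact_force'])
```

```text
[ 0.64003534 -0.05859585  0.0938476 ] 11.15 0.02573249635667898 [-0.01379347 -3.82560037 -9.77036911]
```

View pics/wrist10.png

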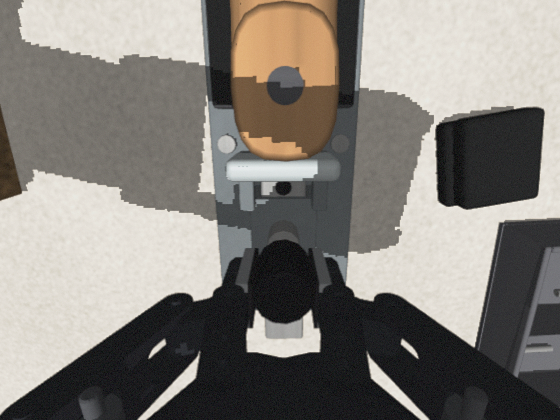

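The stop followed the knob by 30.0 mm, and the plate at (283,170) is now close behind the heel. I lower the pin.

Request:
{"name": "play_rows", "arguments": {
  "plan": [
    [[1,0.003,0,0,0],[1,0.006,0,0,0],[1,0.009,0,0,0],[1,0.012,0,0,0],[1,0.015,0,0,0],[1,0.017,0,0,0],[1,0.018,0,0,0],[1,0.018,0,0,0]]
  ]
}}

```text
clock: 12.0
position: [0.6401, -0.0586, 0.0774]
ee_rot: [-0.488, -0.511, -0.488, 0.513]
contact_force: [-3.4, -2.1, 4.0]
width: 0.0267
```

Run:
```python
from h import *
im,d,st=grab('wrist','wrist11'); pos,q=st['position'],st['ee_rot']; print(pos,st['clock'],st['width'],st['contact_force'])
u,v=np.meshgrid(np.arange(230,350),np.arange(230,345)); px=np.c_[u.ravel(),v.ravel()]
W=world('wrist',d,px,pos,q); k=(abs(W[:,0]-.640)<.012)&(abs(W[:,1]+.0586)<.012)&(W[:,2]<.15); print('knob top z',np.percentile(W[k,2],[50,90]))
im,d,st=grab('scene','scene11')
cv2.imwrite('pics/scene11c.png',cv2.resize(im[160:310,170:370,::-1],None,fx=4,fy=4,interpolation=cv2.INTER_CUBIC))
im,d,st=grab('side','side11')
```

```text
[ 0.64010719 -0.05863729  0.07738262] 12.0 0.026659456908907878 [-3.4217032  -2.14604927  4.03033413]
knob top z [0.11042188 0.11141258]
```

View pics/scene11c.png

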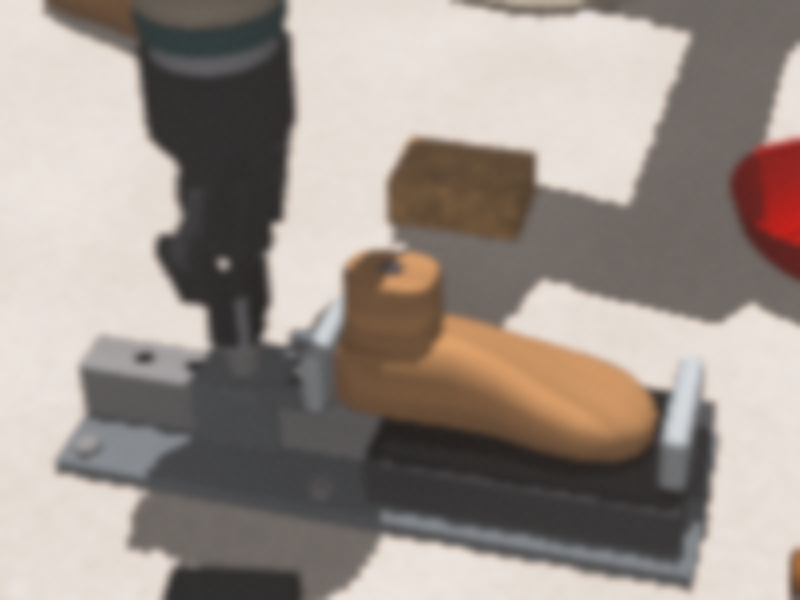

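View pics/wrist11.png

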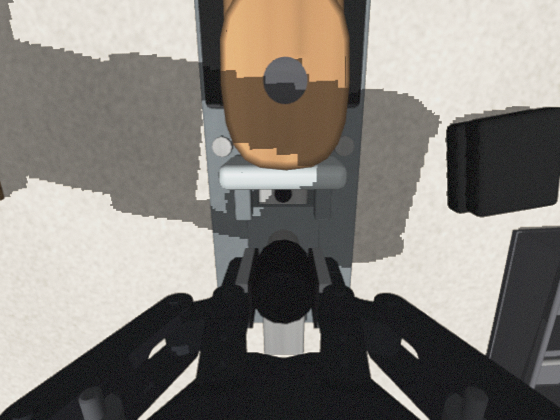

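Run:
```python
from h import *
im,d,_,_=load('scene11'); u,v=np.meshgrid(np.arange(245,285),np.arange(215,260)); px=np.c_[u.ravel(),v.ravel()]
W=world('scene',d,px); t=W[(abs(W[:,2]-.134)<.005)&(abs(W[:,0]-.645)<.05)]; print('neck top',t.mean(0),t.min(0),t.max(0))
im,d,pos,q=load('wrist11'); u,v=np.meshgrid(np.arange(215,355),np.arange(0,200)); px=np.c_[u.ravel(),v.ravel()]
W=world('wrist',d,px,pos,q); t=W[(abs(W[:,2]-.134)<.003)]; print('neck top w',t.mean(0),t.min(0),t.max(0)); t=W[(abs(W[:,2]-.088)<.003)&(W[:,1]<.005)]; print('plate',t.min(0),t.max(0))
st=manip.get_state(); print(st['clock'],st['position'],st['contact_force'],st['width'])
```

```text
neck top [0.64775584 0.02671571 0.13467268] [0.62672041 0.00098793 0.12907065] [0.66318882 0.05076786 0.13772143]
neck top w [0.64481737 0.0268429  0.13383964] [0.62686497 0.00219432 0.13100374] [0.662839   0.04758506 0.13694163]
plate [ 0.61243993 -0.01632323  0.08501403] [ 0.67180145 -0.00290798  0.0909617 ]
12.15 [ 0.64012784 -0.05863242  0.07734438] [-3.96566653 -1.74998362  5.96539094] 0.026529293469728498
```

Run:
```python
from h import *
print(manip.sign_off())
```

```text
the job is handed in; nothing more can be done
None
```

I stood the smaller last (88 mm tall, not the 120 mm one) on the bed with its toe to the toe stop and let go of it. I then pulled the plunger up about 16.5 mm, slid the heel stop 30 mm to the next hole and let the pin down. I handed the job in at about 12 s with the knob still gripped; no verdict is reported.

**Last checks:**
- **Pin:** the knob top is back at 0.110 m, the same as before the pull, so the pin is home.
- **Heel stop:** it moved 30.0 mm, and its plate face now lies at about jack y = -29 mm.
- **Last:** it is upright, with the neck top at 0.134 m. The neck is about 1 mm off the middle line and at about jack y = +1 to 2 mm.
- **Other things:** I touched nothing else on the bench. I did not measure the bystanders again at the end.

**Disagreement:** the scene and wrist cameras differed by about 3 mm in x on the neck. Both readings are well within the 18 mm tolerance.

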